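# Hold open the beam-dump flap with its lever

## Robot

A 6-joint arm with a two-finger parallel gripper is mounted at the origin on the work surface. World frame = base frame: x ahead of the robot, y to its left, z up, the work surface at z = 0. Lengths are in m, angles in rad, forces in N, time in s.
With the tool pointing down it reaches from about 0.35 to 0.925 m from the base axis. Payload 6.4 kg.
Tool frame: the origin (TCP) lies where the fingers leave the gripper's body, on its centre line; the fingertips stand tcp_to_tips ahead of it and the grasp point (between the pads) lies 78 mm ahead of it (tcp_to_tips is the distance from the TCP to the fingertips, in m); z points along the fingers, y is the direction in which the jaws open and shut (so a half turn about z gives the same grasp; the last joint's range is limited). The gripper opens to 94 mm and grips with 3 to 60 N. Pads are 16 mm wide; open, the fingers measure 119 mm over their backs; the gripper's body (75 mm by 177 mm) begins 78 mm behind the grasp point.
Start: joints at [-1.454, 0.245, 1.558, -0, 1.339, -0.174], TCP at [0.186, -0.623, 0.303] pointing down, gripper open.
Joint ranges: [-3.13, 3.13], [-1.02, 2.26], [0.13, 2.54], [-0.95, 4.09], [0.21, 2.88], [-2.74, 2.74]. Speed limits (rad/s): [2.57, 2.57, 3.14, 3.14, 3.14, 3.14].

## Interface

Orientations are given as [roll, pitch, yaw] about the fixed x, y, z axes, in that order (R = Rz(yaw) Ry(pitch) Rx(roll)).
In Python, from plant import sense, camera, close_job, recognise, landmark_of, tcp_to_tips gives the robot as it stands.
- The arm moves only by the tool apply_moves, never from a script. Its argument "increments" is a list of rows, each an object with "linear": the shift along the world's x, y, z in units of 50 mm (1.0 is 50 mm), a list of three; "delta_rot": the turn, a rotation vector about the world's x, y, z in units of 8 degrees (1.0 is 8 degrees), a list of three. In form: [{"linear": [dx, dy, dz], "delta_rot": [rx, ry, rz]}, ...]. A call has 1 to 12 rows; each row shifts and turns the commanded pose from where the row before left it; what a row does not reach is not made up. A row lasts 1/10 s, in which the tool goes at most 50 mm and 8.59 degrees, less where a joint would pass 70% of its speed; a pose out of reach is approached as far as the arm can. A call is refused whole if a number of a shift passes 1 or a number of a turn 1, either way. A call with a gripper value outside its range is refused whole. "fingers" is the closure in counts, from 0 (fully open) to 255 (shut), set as the call begins (left out, the last holds). The fingers move at their own pace and stop on an object; the grip force is fixed at half the most. Time passes only in rows, so rows that do not move let the fingers close. It gives the time, the measured TCP pose, the force and the opening at its end, in the units of the state.
- sense(): the state, without advancing time (a new reading comes with each control period).
- camera(name): name is "side" or "top"; returns a dict with "image" (400x640x3 uint8, red, green, blue), "camera_matrix" (3x3 intrinsics, pixels), "R" (3x3) and "t" (3): a world point X has camera coordinates R X + t. Camera axes: x right, y down, z forward; pixel columns grow to the right and rows downward; lengths in m; the calibration is good to about 2 mm. A picture is of the moment at which its call begins. There is no depth.
- close_job(): hands the job in, once; it reports no verdict.
Trained networks look in a picture, given as the dict that the camera call returned (one of the last four; its "shot" number tells which), for a name from the list of things; names that differ only in an ending like _2 or _b are one class to them, and where a whole thing is asked for, a point or a joint stands for the part that bears it (a point fixed in the world has none). Each returns a list of dicts, best first, with "score" (0 to 1); they miss things now and then, are a little off and sometimes report something else, mostly with a low value. They report only what shows in the picture. A call takes as long as a camera call. They do not tell look-alikes from the thing itself.
- recognise(picture, query): "rect" ([left, top, right, bottom] in pixels, round what is visible of it).
- landmark_of(picture, query): "point" ([row, column] in pixels: a listed point, or the origin of a listed thing).
The state is a dict: "time_s": time; "joint_positions": joint angles; "qvel": joint speeds; "joint_efforts": joint torques, N m; "position": TCP position; "tcp_rot": TCP orientation; "contact_force": force on the tool from outside, world axes, zero at the start; "torque": the same for the moment, N m; "opening": opening from 0.0 (shut) to 1.0 (fully open).
Only numpy, scipy, OpenCV 4.12 (cv2) and the standard library are available. Lean on these libraries where they do the work, as an engineer would, in place of code of your own. Each camera call takes 0.05 s, during which the arm holds its last target.

## Task

On the laser bench, push the L-shaped aluminium stop sideways along the baseplate until its upright is well clear of the lever above it, then press the lever's long end all the way down so that its short end raises the heavy steel flap of the beam-dump box, and finish holding the lever down with the flap open: the program ends while you are still pressing. Use the fingers only to push and press: nothing is picked up or tipped over, the flap itself is not touched, the lever stays seated in its cradle, and the other things on the bench stay where they are.

Things in the scene. Friction and masses are not known exactly. Their poses are not given: they have to be found in the camera images.
- plate: Fixed aluminium baseplate, 420 x 370 x 12 mm, carrying the cradle, a bump stop and a grey beam-dump box. Origin on the bench right under the cradle; x runs along the lever from its long end to the flap, y to the left, z up. It spans x -200 to 220 mm, y -205 to 165 mm; its top is 12 mm above the origin. The box spans x 98 to 178 mm.
- cradle (a point): Point on the plate, 87 mm above the bench: axis of the two open-topped steel V blocks in which the lever's pin rests (the lever's origin lies here).
- bump_stop (a point): Top of the rubber bump stop, 20 mm across, 32 mm above the bench, under the lever's pad; it limits the lever's travel.
- under_lever (a point): Point on the plate's top face at plate x -100 mm, y 0, right under the lever's centre line; same axes as the plate.
- lever: Loose straight steel bar, 20 mm wide, 12 mm thick, 0.35 kg, resting by its cross pin in the cradle. Origin at the pin. Axes match the plate's while the flap is shut; the bar then rises 0.2 rad towards the long end (-x). Pad centre 160 mm from the pin; nose roller 80 mm the other way, under the flap's front edge. Pressing turns it about its y: pitch 0 to -0.5 rad, where the pad meets the bump stop.
- lever_pad (a point): Centre of the upper face of the pad at the long end, 50 mm along the lever and 40 mm wide: the place to press. About 125 mm above the bench at the start and about 46 mm when fully down; the full press takes about 3 to 8 N.
- flap: Heavy steel flap, 107 x 140 x 16 mm, about 1.9 kg, lying shut over the grey box. Origin on its hinge axis at the far end; 102 mm from there towards the lever to its front edge. Level when shut; tips up by about 0.4 rad when the lever is fully down, and falls shut by its own weight when the lever is let go.
- flap_lip (a point): Middle of the upper front edge of the flap, 97 mm above the bench when shut.
- stop: Loose L-shaped aluminium stop, 0.45 kg, standing on the plate. Its upright, 36 x 36 mm, 84 mm tall, stands about 5 mm under the lever's long arm and blocks it; a low foot, 36 mm wide, 25 mm high, runs from it to the right (its -y) and ends 145 mm from the upright's centre. Origin under the upright's centre; axes roughly the plate's. It slides when pushed on the foot's end.
- stop_end (a point): Centre of the end face of the stop's foot, 12.5 mm above the plate: the place to push, towards the stop's +y.
- lens_ring: Bystander on the plate, right of the cradle: white ring mount on a steel post, 108 mm tall.
- rotation_mount: Bystander on the plate, left of the cradle: black dial mount on an aluminium foot, 82 mm tall.
- bolt: Bystander on the plate, near left corner: steel bolt standing on its head, 24 mm across, 50 mm tall.
- collar: Bystander on the plate, right of the cradle: dark steel collar, 32 mm across, 14 mm high.
- jar: Bystander on the bench to the left: clear jar, 56 mm across, 70 mm tall.
- driver: Bystander on the bench to the right: black-handled screwdriver, lying.
- parts_tray: Bystander on the bench to the left: grey open tray, 120 x 160 x 35 mm.
Not all that is in view belongs to the job. Leave any green or yellow look-alike of the stop alone.

How it is judged:
By the outcome, as a careful person would: the job done as asked, in the order asked, and still so for the second after the job is handed in, while the arm keeps its last pose, push and grip.
It also fails if it takes over 40 s, if anything falls off the work surface, if the arm or the gripper's body presses on something with over 40 N, if the wrist force passes 120 N, or if a joint passes its speed limit or range.

## Working session

There is one attempt and no reset: what is moved stays moved. The work goes in short steps, Python scripts to look and compute and a tool call to move; the robot and the scene stay as the last step left them, time stands still between calls to the robot, and variables do not carry over. Pictures are saved under pics/ and viewed, and the job is handed in when it is done.

Besides the shell and the picture viewer there is one more tool, called by a JSON object that holds its "api" and its "payload", one argument or row to a line. apply_moves: Moves the arm, as the interface text tells. Its arguments: {"type":"object","properties":{"increments":{"type":"array"},"fingers":{"type":"number"}},"required":["increments"]}

```bash
mkdir -p pics; ls; cat > h.py <<'E'
import numpy as np, cv2
from plant import *
def shot(n,f):
    p=camera(n); cv2.imwrite('pics/'+f,p['image'][:,:,::-1]); return p
def proj(p,X):
    c=p['R']@np.asarray(X,float)+p['t']; u=p['camera_matrix']@c; return u[:2]/u[2]
def ray(p,row,col):
    d=np.linalg.inv(p['camera_matrix'])@np.array([col,row,1.]); R=np.asarray(p['R']); return -R.T@p['t'], R.T@d
def onz(p,row,col,z):
    o,d=ray(p,row,col); return o+d*(z-o[2])/d[2]
def tri(a,ra,b,rb):
    o1,d1=ray(a,*ra);o2,d2=ray(b,*rb)
    A=np.stack([d1,-d2],1); s=np.linalg.lstsq(A,o2-o1,rcond=None)[0]
    x,y=o1+d1*s[0],o2+d2*s[1]; return (x+y)/2,np.linalg.norm(x-y)
E
python3 - <<'E'
from h import *
np.set_printoptions(precision=4,suppress=True)
a=shot('side','s0.png');b=shot('top','t0.png')
print(sense(),tcp_to_tips)
for p,n in((a,'side'),(b,'top')): print(n,-np.asarray(p['R']).T@p['t'])
for q in ['plate','cradle','bump_stop','under_lever','lever','lever_pad','flap','flap_lip','stop','stop_end','lens_ring','rotation_mount','bolt','collar','jar']:
    for p,n in((a,'side'),(b,'top')):
        print(q,n,[(np.round(x['point']),round(x['score'],2)) for x in landmark_of(p,q)][:3],[(np.round(x['rect']),round(x['score'],2)) for x in recognise(p,q)][:3] if q in('stop','lever') else '')
E
```

```text
pics
{'time_s': 0.1, 'joint_positions': array([-1.4541,  0.2457,  1.5589, -0.    ,  1.3387, -0.1741]), 'qvel': array([ 0.0004, -0.001 , -0.0008, -0.0003,  0.    ,  0.0016]), 'joint_efforts': array([ -0.0005, -41.6912, -31.5526,   0.0686,   0.031 ,  -0.0001]), 'position': array([ 0.1863, -0.6223,  0.3017]), 'tcp_rot': array([-3.1399, -0.0003,  0.2908]), 'contact_force': array([ 0.7118,  0.293 , -0.4903]), 'torque': array([ 0.005 , -0.0063,  0.0141]), 'opening': 0.9975271033120995} 0.0972
side [-0.0987  0.6524  1.2901]
top [0.383  0.0015 1.1705]
plate side [(array([223., 348.]), 0.62)] 
plate top [(array([198., 357.]), 0.69), (array([169., 361.]), 0.6)] 
cradle side [(array([190., 336.]), 0.92)] 
cradle top [(array([191., 359.]), 0.77)] 
bump_stop side [(array([232., 360.]), 0.98), (array([216., 363.]), 0.17)] 
bump_stop top [(array([250., 347.]), 0.95)] 
under_lever side [(array([220., 352.]), 0.63)] 
under_lever top [(array([229., 352.]), 0.89), (array([242., 310.]), 0.28), (array([172., 320.]), 0.17)] 
lever side [(array([194., 335.]), 0.96)] [(array([321., 180., 374., 223.]), 0.88)
[... 1025 characters left out ...]
37., 277.]), 0.97), (array([202., 381.]), 0.92), (array([309., 321.]), 0.6)] 
stop_end top [(array([240., 397.]), 0.86), (array([282., 248.]), 0.72), (array([185., 272.]), 0.58)] 
lens_ring side [(array([176., 358.]), 0.43), (array([287., 217.]), 0.39)] 
lens_ring top [(array([186., 409.]), 0.8), (array([228., 350.]), 0.24)] 
rotation_mount side [(array([212., 300.]), 0.74)] 
rotation_mount top [(array([174., 323.]), 0.74)] 
bolt side [(array([249., 335.]), 0.61)] 
bolt top [(array([244., 311.]), 0.6)] 
collar side [(array([194., 360.]), 0.51), (array([175., 358.]), 0.22)] 
collar top [(array([210., 388.]), 0.61)] 
jar side [(array([288., 216.]), 0.57)] 
jar top [(array([190., 194.]), 0.63)]
```

```bash
python3 - <<'E'
import cv2
a=cv2.imread('pics/s0.png');b=cv2.imread('pics/t0.png')
cv2.imwrite('pics/s0c.png',cv2.resize(a[150:300,270:420],None,fx=4,fy=4,interpolation=cv2.INTER_CUBIC))
cv2.imwrite('pics/t0c.png',cv2.resize(b[120:270,280:430],None,fx=4,fy=4,interpolation=cv2.INTER_CUBIC))
E
```

```text
(no output)
```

View pics/t0.png

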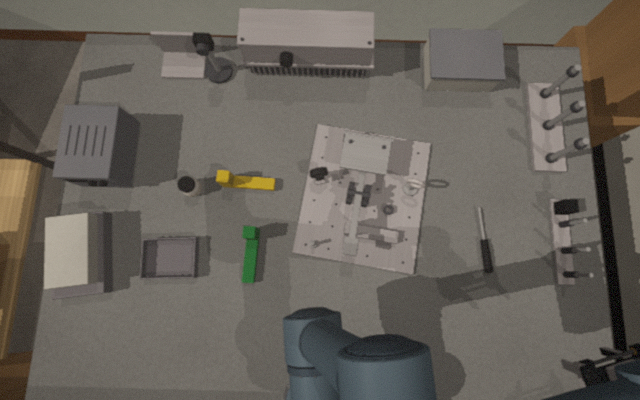

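View pics/s0.png

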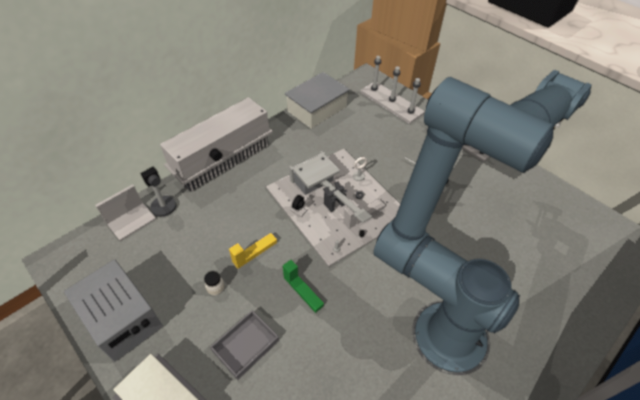

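```bash
sleep 1
```

```text
(no output)
```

View pics/t0c.png

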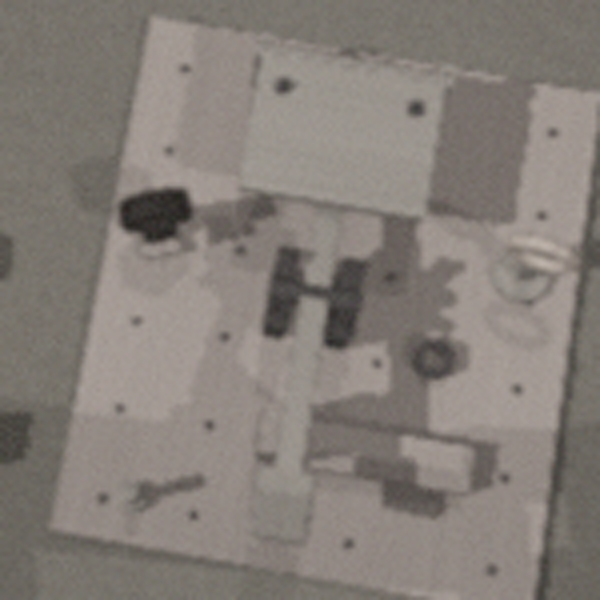

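View pics/s0c.png

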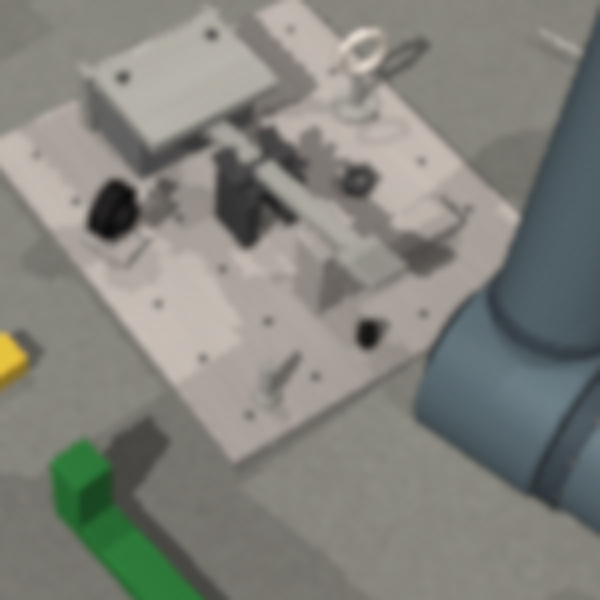

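The top view shows three stop-like shapes: the grey aluminium L under the lever (upright about (350,228), foot end about (397,236)), a green one at (250,255) and a yellow one at (245,182). I choose the grey one on the plate, and the crops confirm it. Next I fit the plate pose.

```bash
cat > fit.py <<'E'
from h import *
from scipy.optimize import least_squares
np.set_printoptions(precision=4,suppress=True)
a=shot('side','s1.png');b=shot('top','t1.png')
def W(q,X):
    c,s=np.cos(q[2]),np.sin(q[2]); return np.array([q[0]+c*X[0]-s*X[1],q[1]+s*X[0]+c*X[1],X[2]])
obs=[(b,(-.2,.165,.012),(292.3,252.3)),(b,(.22,.165,.012),(317.3,123.6)),(b,(.22,-.205,.012),(431,142)),(b,(-.2,-.205,.012),(415,271.5)),(a,(-.2,.165,.012),(329.2,266)),
(b,(0,0,.087),(359,191)),(a,(0,0,.087),(335.5,192)),(a,(.098,0,.097),(323,178)),(b,(.098,0,.097),(361,168)),(a,(-.157,0,.032),(360,232))]
def f(q): return np.concatenate([proj(p,W(q,X))-np.array(u) for p,X,u in obs])
r=least_squares(f,[.45,-.05,-.1],loss='soft_l1'); q=r.x
if __name__=='__main__':
    print(q);print(f(q).reshape(-1,2))
    print('origin stop', onz(b,*[240,397],.0245),onz(a,202,381,.0245))
    R=lambda w:(lambda v:np.array([np.cos(q[2])*v[0]+np.sin(q[2])*v[1],-np.sin(q[2])*v[0]+np.cos(q[2])*v[1]]))(w[:2]-q[:2])
    for p,rc in((b,(240,397)),(a,(202,381))): print('end plate',R(onz(p,*rc,.0245)))
    for p,rc in((b,(228,350)),(a,(223,350))): print('stop org plate',R(onz(p,*rc,.012)))
    # foot top corners in top crop px
    for u in [(400,435),(473,442),(470,490),(398,482),(497,443),(490,492)]: print(u,R(onz(b,120+u[1]/4-.4,280+u[0]/4-.4,.037)))
    print('pad W',W(q,(-.157,0,.125)),'fwd',W(q,(1,0,0))-W(q,(0,0,0)))
    for n,p,rc in(('bolt',b,(244,311)),('collar',b,(210,388)),('lens',b,(186,409)),('bolt_s',a,(249,335)),('rot',b,(174,323)),('bump',b,(250,347))): print(n,R(onz(p,*rc,.012)))
E
python3 fit.py
```

```text
[ 0.5936 -0.0874 -0.1431]
[[ 0.4894  0.6442]
 [-0.3314  0.3744]
 [-1.0249  0.5724]
 [-1.3759  2.4669]
 [-0.1012 -0.7614]
 [-0.3396  2.6062]
 [-0.8281 -0.5872]
 [-3.9608 -5.2776]
 [ 3.0371 -7.1268]
 [ 0.577  -1.901 ]]
origin stop [ 0.4659 -0.2103  0.0245] [ 0.4776 -0.2164  0.0245]
end plate [-0.1089 -0.1398]
end plate [-0.0964 -0.1442]
stop org plate [-0.0958  0.0057]
stop org plate [-0.1011  0.0021]
(400, 435) [-0.0844 -0.0813]
(473, 442) [-0.0803 -0.1362]
(470, 490) [-0.1163 -0.1388]
(398, 482) [-0.1195 -0.0848]
(497, 443) [-0.078  -0.1541]
(490, 492) [-0.1152 -0.1538]
pad W [ 0.4382 -0.065   0.125 ] fwd [ 0.9898 -0.1426  0.    ]
bolt [-0.1641  0.1153]
collar [-0.0205 -0.1019]
lens [ 0.0664 -0.1566]
bolt_s [-0.1595  0.1112]
rot [0.0585 0.117 ]
bump [-0.1635  0.0041]
```

```bash
python3 - <<'E'
from fit import *
obs[7]=(a,(.076,0,.097),(323,178));obs[8]=(b,(.076,0,.097),(361,168))
q=least_squares(f,[.6,-.08,-.14],loss='soft_l1').x
print(q);print(f(q).reshape(-1,2)); np.save('q.npy',q)
for n,X in dict(pre=(-.1,-.19,.119),cont=(-.1,-.15,.119),fin=(-.1,-.073,.119),pad=(-.156,0,.24),d_y=(0,1,0),d_x=(1,0,0)).items(): print(n,W(q,X)-(W(q,(0,0,0)) if n[0]=='d' else 0))
s=sense();print(s['position'],s['time_s'],'dyaw/8deg',(q[2]+np.pi/2-s['tcp_rot'][2])/np.radians(8))
E
```

```text
[ 0.5945 -0.0874 -0.1419]
[[ 0.5625  0.4098]
 [-0.4202  0.1446]
 [-1.1122  0.2075]
 [-1.2982  2.0777]
 [-0.2071 -0.9312]
 [-0.3433  2.291 ]
 [-1.0163 -0.733 ]
 [-0.7144 -1.7085]
 [ 1.8748 -0.3338]
 [ 0.4202 -2.0862]]
pre [ 0.4687 -0.2613  0.119 ]
cont [ 0.4743 -0.2217  0.119 ]
fin [ 0.4852 -0.1455  0.119 ]
pad [ 0.4401 -0.0653  0.24  ]
d_y [0.1414 0.99   0.    ]
d_x [ 0.99   -0.1414  0.    ]
[ 0.1864 -0.6227  0.3027] 2.0 dyaw/8deg 8.151147290443735
```

{"api": "apply_moves", "payload": {
  "increments": [
    {"linear": [0.47, 0.6, 0], "delta_rot": [0, 0, 0.68]},
    {"linear": [0.47, 0.6, 0], "delta_rot": [0, 0, 0.68]},
    {"linear": [0.47, 0.6, 0], "delta_rot": [0, 0, 0.68]},
    {"linear": [0.47, 0.6, 0], "delta_rot": [0, 0, 0.68]},
    {"linear": [0.47, 0.6, 0], "delta_rot": [0, 0, 0.68]},
    {"linear": [0.47, 0.6, 0], "delta_rot": [0, 0, 0.68]},
    {"linear": [0.47, 0.6, 0], "delta_rot": [0, 0, 0.68]},
    {"linear": [0.47, 0.6, 0], "delta_rot": [0, 0, 0.68]},
    {"linear": [0.47, 0.6, 0], "delta_rot": [0, 0, 0.68]},
    {"linear": [0.47, 0.6, 0], "delta_rot": [0, 0, 0.68]},
    {"linear": [0.47, 0.6, 0], "delta_rot": [0, 0, 0.68]},
    {"linear": [0.47, 0.6, 0], "delta_rot": [0, 0, 0.68]}
  ],
  "fingers": 255
}}

```text
time_s: 3.2
position: [0.4692, -0.2613, 0.3029]
tcp_rot: [3.141, 0.0, 1.434]
contact_force: [0.2, 0.3, 0.0]
opening: 0.02
```

{"api": "apply_moves", "payload": {
  "increments": [
    {"linear": [0, 0, -0.5], "delta_rot": [0, 0, 0]},
    {"linear": [0, 0, -0.5], "delta_rot": [0, 0, 0]},
    {"linear": [0, 0, -0.5], "delta_rot": [0, 0, 0]},
    {"linear": [0, 0, -0.5], "delta_rot": [0, 0, 0]},
    {"linear": [0, 0, -0.5], "delta_rot": [0, 0, 0]},
    {"linear": [0, 0, -0.5], "delta_rot": [0, 0, 0]},
    {"linear": [0, 0, -0.4], "delta_rot": [0, 0, 0]},
    {"linear": [0, 0, -0.26], "delta_rot": [0, 0, 0]},
    {"linear": [0, 0, 0], "delta_rot": [0, 0, 0]}
  ]
}}

```text
time_s: 4.1
position: [0.4676, -0.262, 0.118]
tcp_rot: [-3.139, -0.002, 1.43]
contact_force: [-0.1, -0.2, -1.0]
opening: 0.007
```

```bash
python3 - <<'E'
from h import *
a=shot('side','s2.png');b=shot('top','t2.png')
f=lambda i,x,y:cv2.resize(i[y:y+150,x:x+150,::-1],(400,400),interpolation=cv2.INTER_CUBIC)
cv2.imwrite('pics/c2.png',np.hstack([f(a['image'],290,140),f(b['image'],290,130)]))
print(sense()['position'],sense()['contact_force'])
E
```

```text
[ 0.46873128 -0.26302633  0.12027533] [-0.23206759  0.26346858 -0.14150253]
```

View pics/c2.png

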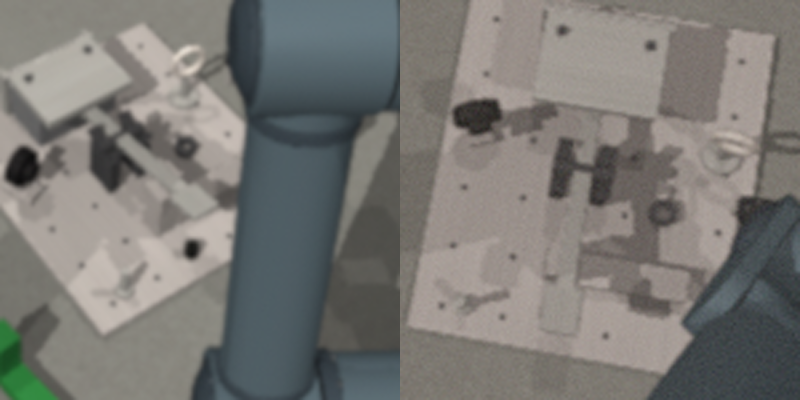

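The crop shows the foot's end at about (399,236) in the top view, with the foot square to the plate. The arm hides the fingertips, so I will use force to find contact.

{"api": "apply_moves", "payload": {
  "increments": [
    {"linear": [0.028, 0.2, 0], "delta_rot": [0, 0, 0]},
    {"linear": [0.028, 0.2, 0], "delta_rot": [0, 0, 0]},
    {"linear": [0.028, 0.2, 0], "delta_rot": [0, 0, 0]},
    {"linear": [0.014, 0.1, 0], "delta_rot": [0, 0, 0]},
    {"linear": [0.014, 0.1, 0], "delta_rot": [0, 0, 0]},
    {"linear": [0.014, 0.1, 0], "delta_rot": [0, 0, 0]},
    {"linear": [0.014, 0.1, 0], "delta_rot": [0, 0, 0]}
  ]
}}

```text
time_s: 4.9
position: [0.4756, -0.2129, 0.1199]
tcp_rot: [3.141, 0.001, 1.43]
contact_force: [-0.5, -3.5, -0.8]
opening: 0.004
```

{"api": "apply_moves", "payload": {
  "increments": [
    {"linear": [0.014, 0.1, 0], "delta_rot": [0, 0, 0]},
    {"linear": [0.014, 0.1, 0], "delta_rot": [0, 0, 0]}
  ]
}}

```text
time_s: 5.1
position: [0.477, -0.2028, 0.1199]
tcp_rot: [3.141, 0.001, 1.43]
contact_force: [-0.4, -3.2, 0.2]
opening: 0.005
```

```bash
python3 - <<'E'
from h import *
a=shot('side','s3.png');b=shot('top','t3.png')
f=lambda i,x,y:cv2.resize(i[y:y+150,x:x+150,::-1],(400,400),interpolation=cv2.INTER_CUBIC)
cv2.imwrite('pics/c3.png',np.hstack([f(a['image'],290,140),f(b['image'],290,130)]))
print(sense()['position'],sense()['contact_force'])
E
```

```text
[ 0.47693788 -0.20216198  0.1197371 ] [ 0.52389651 -1.50378109  0.1246613 ]
```

View pics/c3.png

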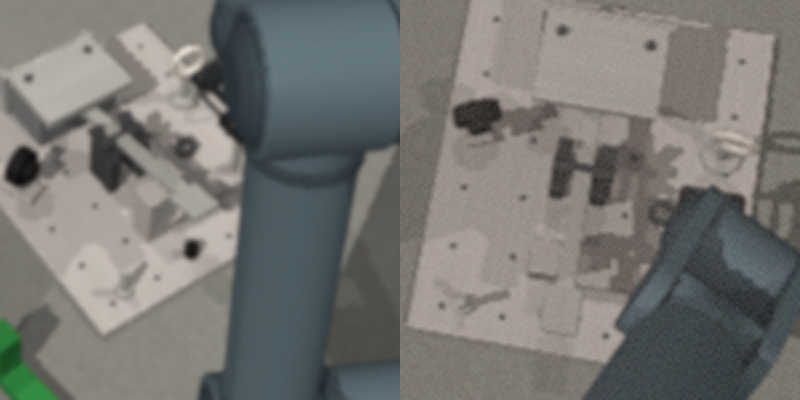

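Contact is at about 3 N, and the side view shows the upright sliding left out from under the lever. I will keep pushing about 52 mm further.

{"api": "apply_moves", "payload": {
  "increments": [
    {"linear": [0.014, 0.1, 0], "delta_rot": [0, 0, 0]},
    {"linear": [0.014, 0.1, 0], "delta_rot": [0, 0, 0]},
    {"linear": [0.014, 0.1, 0], "delta_rot": [0, 0, 0]},
    {"linear": [0.014, 0.1, 0], "delta_rot": [0, 0, 0]},
    {"linear": [0.014, 0.1, 0], "delta_rot": [0, 0, 0]}
  ]
}}

```text
time_s: 5.7
position: [0.4804, -0.1774, 0.1198]
tcp_rot: [3.141, 0.0, 1.43]
contact_force: [-0.2, -4.4, 0.9]
opening: 0.004
```

{"api": "apply_moves", "payload": {
  "increments": [
    {"linear": [0.014, 0.1, 0], "delta_rot": [0, 0, 0]},
    {"linear": [0.014, 0.1, 0], "delta_rot": [0, 0, 0]},
    {"linear": [0.014, 0.1, 0], "delta_rot": [0, 0, 0]},
    {"linear": [0.014, 0.1, 0], "delta_rot": [0, 0, 0]},
    {"linear": [0.007, 0.05, 0], "delta_rot": [0, 0, 0]}
  ]
}}

```text
time_s: 6.2
position: [0.4836, -0.1548, 0.1198]
tcp_rot: [3.141, 0.0, 1.431]
contact_force: [0.1, -3.7, 2.0]
opening: 0.006
```

```bash
python3 - <<'E'
from h import *
a=shot('side','s4.png');b=shot('top','t4.png')
f=lambda i,x,y:cv2.resize(i[y:y+150,x:x+150,::-1],(400,400),interpolation=cv2.INTER_CUBIC)
cv2.imwrite('pics/c4.png',np.hstack([f(a['image'],290,140),f(b['image'],290,130)]))
print(sense()['position'],sense()['contact_force'])
E
```

```text
[ 0.48353424 -0.15463943  0.11967476] [ 0.01722314 -1.63979453  1.62635907]
```

View pics/c4.png

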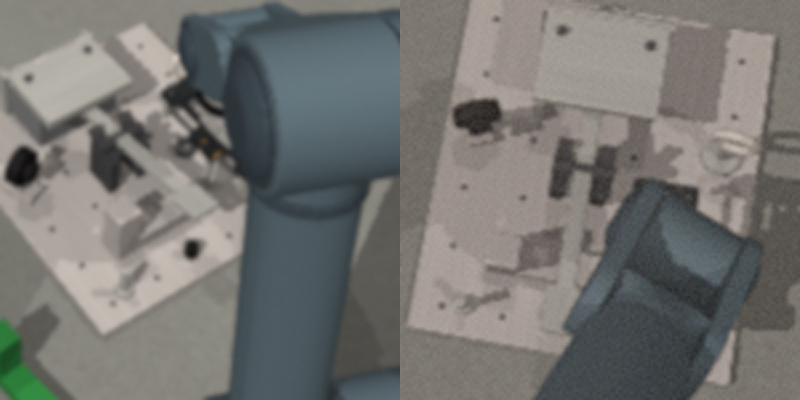

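{"api": "apply_moves", "payload": {
  "increments": [
    {"linear": [0.011, 0.08, 0], "delta_rot": [0, 0, 0]},
    {"linear": [0.011, 0.08, 0], "delta_rot": [0, 0, 0]},
    {"linear": [0, 0, 0], "delta_rot": [0, 0, 0]},
    {"linear": [-0.028, -0.2, 0], "delta_rot": [0, 0, 0]},
    {"linear": [-0.028, -0.2, 0], "delta_rot": [0, 0, 0]},
    {"linear": [-0.028, -0.2, 0], "delta_rot": [0, 0, 0]},
    {"linear": [0, 0, 0.5], "delta_rot": [0, 0, 0]},
    {"linear": [0, 0, 0.5], "delta_rot": [0, 0, 0]},
    {"linear": [0, 0, 0.5], "delta_rot": [0, 0, 0]},
    {"linear": [0, 0, 0.5], "delta_rot": [0, 0, 0]},
    {"linear": [0, 0, 0.6], "delta_rot": [0, 0, 0]},
    {"linear": [0, 0, 0], "delta_rot": [0, 0, 0]}
  ]
}}

```text
time_s: 7.5
position: [0.4819, -0.179, 0.2539]
tcp_rot: [3.134, 0.003, 1.429]
contact_force: [0.0, -1.4, 0.6]
opening: 0.006
```

```bash
python3 - <<'E'
from h import *
a=shot('side','s5.png');b=shot('top','t5.png')
f=lambda i,x,y:cv2.resize(i[y:y+150,x:x+150,::-1],(400,400),interpolation=cv2.INTER_CUBIC)
cv2.imwrite('pics/c5.png',np.hstack([f(a['image'],290,140),f(b['image'],290,130)]))
s=sense();print(s['position'],s['contact_force'],s['tcp_rot'])
q=np.load('q.npy')
for x in(-.156,): print((np.array([q[0]+.99*x,q[1]-.1414*x])-s['position'][:2])/.05)
for n in('lever_pad','bump_stop','lever','stop','flap_lip'):
  for p in(a,b): print(n,[(np.round(x['point']),round(x['score'],2)) for x in landmark_of(p,n)][:3])
E
```

```text
[ 0.48020458 -0.17774459  0.24957526] [ 0.19392602 -0.09863837 -0.39697018] [3.14110745e+00 1.19675871e-05 1.42944874e+00]
[-0.8024705   2.24845908]
lever_pad [(array([217., 363.]), 0.86), (array([346., 244.]), 0.66)]
lever_pad [(array([247., 352.]), 0.58), (array([256., 172.]), 0.32)]
bump_stop [(array([232., 362.]), 0.82)]
bump_stop [(array([246., 346.]), 0.87)]
lever [(array([195., 335.]), 0.93)]
lever [(array([195., 355.]), 0.87)]
stop [(array([235., 332.]), 0.97), (array([278., 295.]), 0.73), (array([259., 237.]), 0.73)]
stop [(array([235., 252.]), 0.75), (array([181., 228.]), 0.7), (array([220., 329.]), 0.56)]
flap_lip [(array([177., 323.]), 0.68)]
flap_lip [(array([169., 363.]), 0.87)]
```

View pics/c5.png

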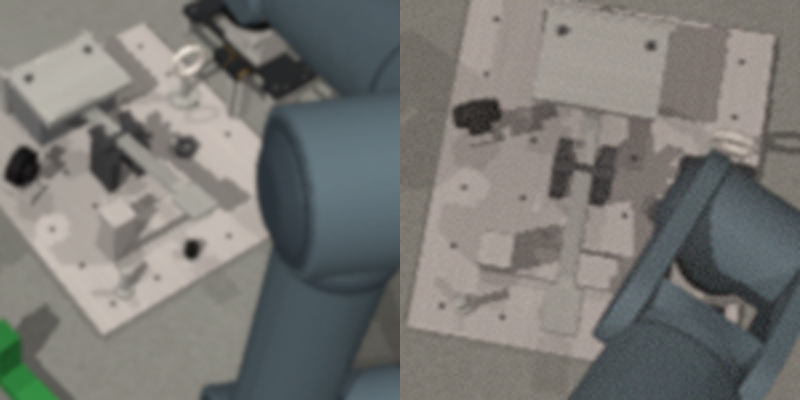

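The stop stands upright, clear to the left of the lever, and its foot passes under the bar. Next I check the pad position.

```bash
python3 - <<'E'
from h import *
a=camera('side');b=camera('top')
q=np.load('q.npy');c,s=np.cos(q[2]),np.sin(q[2])
R=lambda w:[c*(w[0]-q[0])+s*(w[1]-q[1]),-s*(w[0]-q[0])+c*(w[1]-q[1])]
for P in[(b,247,350.5),(a,216.5,363.3),(b,247,352),(a,215,364)]: print(R(onz(*P,.125)))
print(tri(a,(216.5,363.3),b,(247,351)))
print([R(onz(p,*r,.012)) for p,r in((a,(235,332)),(b,(235-0,252)))])
E
```

```text
[np.float64(-0.16031295504563536), np.float64(0.001228804914536228)]
[np.float64(-0.16672514410644124), np.float64(0.005525493172248482)]
[np.float64(-0.15962011061995507), np.float64(-0.002840991309330989)]
[np.float64(-0.16317042765505116), np.float64(-0.0002593145268833634)]
(array([ 0.43636915, -0.06590915,  0.11220876]), np.float64(0.000767719732455836))
[[np.float64(-0.10762044441137275), np.float64(0.08572551621474253)], [np.float64(-0.16833860097324), np.float64(0.2982144463873418)]]
```

{"api": "apply_moves", "payload": {
  "increments": [
    {"linear": [-0.17, 0.45, 0.04], "delta_rot": [0, 0, 0]},
    {"linear": [-0.17, 0.45, 0.04], "delta_rot": [0, 0, 0]},
    {"linear": [-0.17, 0.45, 0], "delta_rot": [0, 0, 0]},
    {"linear": [-0.17, 0.45, 0], "delta_rot": [0, 0, 0]},
    {"linear": [-0.16, 0.45, 0], "delta_rot": [0, 0, 0]},
    {"linear": [0, 0, 0], "delta_rot": [0, 0, 0]},
    {"linear": [0, 0, -0.2], "delta_rot": [0, 0, 0]},
    {"linear": [0, 0, -0.2], "delta_rot": [0, 0, 0]},
    {"linear": [0, 0, 0], "delta_rot": [0, 0, 0]}
  ]
}}

```text
time_s: 9.1
position: [0.4376, -0.0651, 0.2315]
tcp_rot: [-3.138, -0.001, 1.429]
contact_force: [0.2, 0.7, 0.4]
opening: 0.006
```

```bash
python3 - <<'E'
from h import *
a=shot('side','s6.png');b=shot('top','t6.png')
f=lambda i,x,y:cv2.resize(i[y:y+150,x:x+150,::-1],(400,400),interpolation=cv2.INTER_CUBIC)
cv2.imwrite('pics/c6.png',np.hstack([f(a['image'],290,140),f(b['image'],290,130)]))
s=sense();print(s['position'],s['contact_force'],s['tcp_rot'])
E
```

```text
[ 0.43822754 -0.06521986  0.23293331] [ 0.52243306 -0.88952949 -0.28450146] [-3.14007748e+00 -3.62035076e-04  1.42916256e+00]
```

View pics/c6.png

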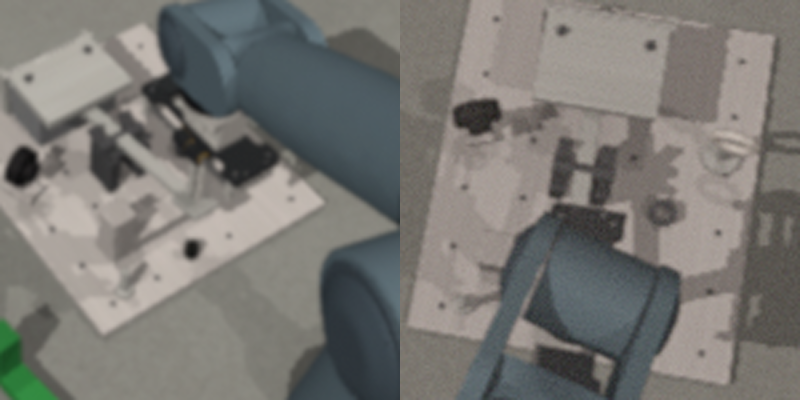

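The side crop shows the fingertips just over the pad, at about (195,203). Pressing now.

{"api": "apply_moves", "payload": {
  "increments": [
    {"linear": [0, 0, -0.1], "delta_rot": [0, 0, 0]},
    {"linear": [0, 0, -0.1], "delta_rot": [0, 0, 0]},
    {"linear": [0, 0, -0.1], "delta_rot": [0, 0, 0]},
    {"linear": [0, 0, -0.1], "delta_rot": [0, 0, 0]},
    {"linear": [0, 0, -0.1], "delta_rot": [0, 0, 0]},
    {"linear": [0, 0, -0.1], "delta_rot": [0, 0, 0]}
  ]
}}

```text
time_s: 9.8
position: [0.4381, -0.0647, 0.2038]
tcp_rot: [-3.14, 0.0, 1.43]
contact_force: [-4.7, 1.7, 6.9]
opening: 0.008
```

{"api": "apply_moves", "payload": {
  "increments": [
    {"linear": [0, 0, -0.1], "delta_rot": [0, 0, 0]},
    {"linear": [0, 0, -0.1], "delta_rot": [0, 0, 0]},
    {"linear": [0, 0, -0.1], "delta_rot": [0, 0, 0]},
    {"linear": [0, 0, -0.1], "delta_rot": [0, 0, 0]}
  ]
}}

```text
time_s: 10.2
position: [0.4377, -0.0646, 0.1836]
tcp_rot: [-3.139, 0.0, 1.431]
contact_force: [-5.3, 0.6, 7.4]
opening: 0.008
```

```bash
python3 - <<'E'
from h import *
a=shot('side','s7.png');b=shot('top','t7.png')
f=lambda i,x,y:cv2.resize(i[y:y+150,x:x+150,::-1],(400,400),interpolation=cv2.INTER_CUBIC)
cv2.imwrite('pics/c7.png',np.hstack([f(a['image'],290,140),f(b['image'],290,130)]))
s=sense();print(s['position'],s['contact_force'],s['tcp_rot'])
E
```

```text
[ 0.43770082 -0.06461552  0.18316531] [-3.57671347 -0.33020972  4.02069467] [-3.13887289e+00 -7.68496261e-05  1.43043087e+00]
```

View pics/c7.png

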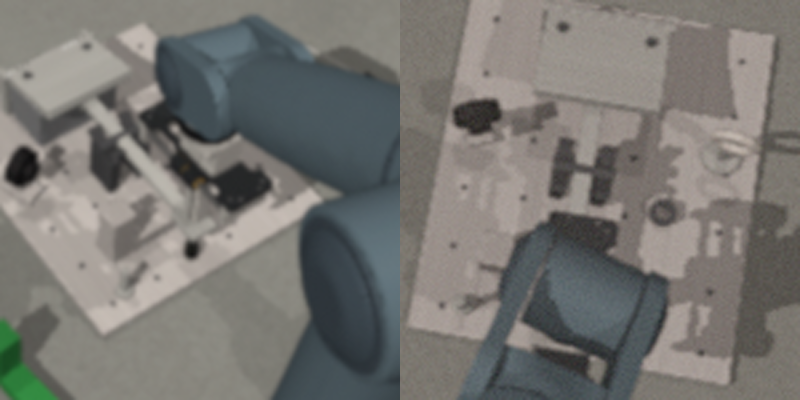

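The flap is lifting and the pin is still in the cradle. The sideways drag of about 4–5 N should relax as the pad swings back on the lower half of its travel.

{"api": "apply_moves", "payload": {
  "increments": [
    {"linear": [0, 0, -0.1], "delta_rot": [0, 0, 0]},
    {"linear": [0, 0, -0.1], "delta_rot": [0, 0, 0]},
    {"linear": [0, 0, -0.1], "delta_rot": [0, 0, 0]}
  ]
}}

```text
time_s: 10.6
position: [0.4385, -0.0648, 0.1691]
tcp_rot: [3.141, 0.0, 1.43]
contact_force: [-2.7, 1.1, 6.4]
opening: 0.003
```

{"api": "apply_moves", "payload": {
  "increments": [
    {"linear": [0, 0, -0.1], "delta_rot": [0, 0, 0]},
    {"linear": [0, 0, -0.1], "delta_rot": [0, 0, 0]},
    {"linear": [0, 0, -0.1], "delta_rot": [0, 0, 0]}
  ]
}}

```text
time_s: 10.9
position: [0.4399, -0.0652, 0.1549]
tcp_rot: [3.137, 0.001, 1.43]
contact_force: [1.2, 1.1, 7.0]
opening: 0.0
```

```bash
python3 - <<'E'
from h import *
a=shot('side','s8.png');b=shot('top','t8.png')
f=lambda i,x,y:cv2.resize(i[y:y+150,x:x+150,::-1],(400,400),interpolation=cv2.INTER_CUBIC)
cv2.imwrite('pics/c8.png',np.hstack([f(a['image'],290,140),f(b['image'],290,130)]))
s=sense();print(s['position'],s['contact_force'],s['tcp_rot'])
E
```

```text
[ 0.43956855 -0.0651511   0.15436769] [ 1.00105821 -0.56669615  2.37521482] [3.13795333e+00 5.15990533e-04 1.42992592e+00]
```

View pics/c8.png

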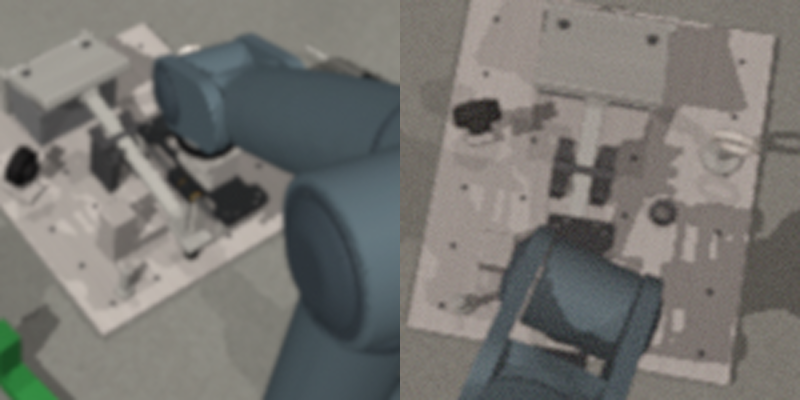

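{"api": "apply_moves", "payload": {
  "increments": [
    {"linear": [0.01, 0, -0.08], "delta_rot": [0, 0, 0]},
    {"linear": [0.01, 0, -0.08], "delta_rot": [0, 0, 0]}
  ]
}}

```text
time_s: 11.2
position: [0.441, -0.0653, 0.1471]
tcp_rot: [3.137, 0.001, 1.43]
contact_force: [-0.0, 1.2, 17.6]
opening: 0.006
```

{"api": "apply_moves", "payload": {
  "increments": [
    {"linear": [0, 0, -0.04], "delta_rot": [0, 0, 0]},
    {"linear": [0, 0, 0], "delta_rot": [0, 0, 0]}
  ]
}}

```text
time_s: 11.4
position: [0.4413, -0.0654, 0.1467]
tcp_rot: [3.138, 0.001, 1.43]
contact_force: [-3.9, 2.0, 20.2]
opening: 0.005
```

Force rose to about 20 N at a tip height of 0.0495 m. That matches the pad on the bump stop with the tip's edge resting on the tilted pad. I hold for a second and look.

{"api": "apply_moves", "payload": {
  "increments": [
    {"linear": [0, 0, 0.02], "delta_rot": [0, 0, 0]},
    {"linear": [0, 0, 0], "delta_rot": [0, 0, 0]},
    {"linear": [0, 0, 0], "delta_rot": [0, 0, 0]},
    {"linear": [0, 0, 0], "delta_rot": [0, 0, 0]},
    {"linear": [0, 0, 0], "delta_rot": [0, 0, 0]},
    {"linear": [0, 0, 0], "delta_rot": [0, 0, 0]}
  ]
}}

```text
time_s: 12.0
position: [0.4411, -0.0653, 0.1469]
tcp_rot: [3.137, 0.001, 1.43]
contact_force: [-1.6, 2.0, 13.1]
opening: 0.007
```

```bash
python3 - <<'E'
from h import *
a=shot('side','s9.png');b=shot('top','t9.png')
f=lambda i,x,y:cv2.resize(i[y:y+150,x:x+150,::-1],(400,400),interpolation=cv2.INTER_CUBIC)
cv2.imwrite('pics/c9.png',np.hstack([f(a['image'],290,140),f(b['image'],290,130)]))
s=sense();print(s['position'],s['contact_force'],s['tcp_rot'])
q=np.load('q.npy');c,sn=np.cos(q[2]),np.sin(q[2])
W=lambda x,y,z:(q[0]+c*x-sn*y,q[1]+sn*x+c*y,z)
h=.178
for th in(0,.3,.4):
  X=W(h-.102*np.cos(th),0,.097+.102*np.sin(th)); print(th,proj(a,X),proj(b,X))
for n in('flap_lip','lever','stop'):
  for p in(a,b): print(n,[(np.round(x['point']),round(x['score'],2)) for x in landmark_of(p,n)][:2])
E
```

```text
[ 0.44114878 -0.06534091  0.14696095] [-0.66309627  1.20204303 13.63667887] [3.13721447e+00 8.37065275e-04 1.43015972e+00]
0 [322.28560408 176.2915185 ] [362.87476068 167.66618911]
0.3 [321.69814103 169.88986088] [364.11309251 163.45798738]
0.4 [321.1794763  167.47328608] [364.62799711 161.38822285]
flap_lip [(array([168., 321.]), 0.71), (array([161., 309.]), 0.43)]
flap_lip [(array([164., 364.]), 0.56), (array([192., 356.]), 0.3)]
lever [(array([192., 338.]), 0.82)]
lever [(array([191., 356.]), 0.93)]
stop [(array([235., 333.]), 0.95), (array([280., 291.]), 0.66)]
stop [(array([180., 228.]), 0.79), (array([235., 253.]), 0.6)]
```

View pics/c9.png

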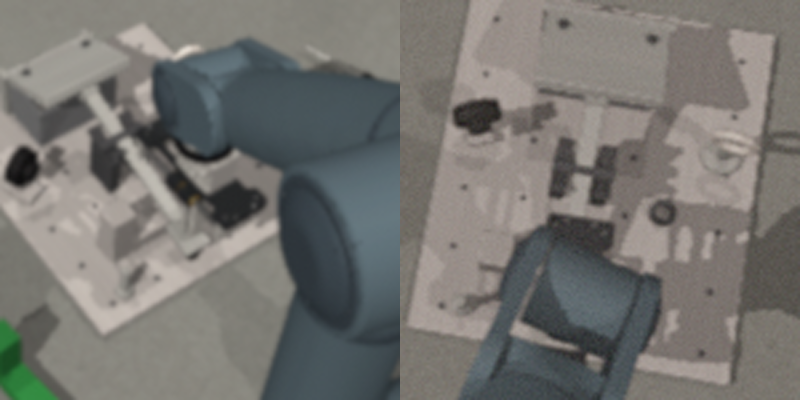

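The side-view lip at (168,321) matches the predicted 0.4 rad opening (167.5,321). The pin is seated, the force is a steady 13–14 N, the stop is clear and the bystanders have not moved. Handing in.

```bash
python3 -c "
from plant import *
print(close_job(),sense()['contact_force'])"
```

```text
the job is handed in; nothing more can be done
the job is handed in; nothing more can be done
```

I slid the grey aluminium stop about 75–80 mm to the left by pushing on its foot's end. I then pressed the lever's pad down onto the bump stop and handed the job in at about 12 s, still pressing.

**Last checks:**
- **Press:** The force was steady at about 13 N. It had jumped from about 7 N at the fully-down height, which fits the pad resting on the bump stop.
- **Flap:** In the side view, the flap's front edge was at pixel row 168, against about 167.5 predicted for a 0.4 rad opening. The top view agreed less closely: row 164, against 161 for 0.4 rad and 163.5 for 0.3 rad, about 3 pixels off full opening.
- **Lever:** The pin still looked seated in the cradle. For a while mid-press there was a sideways drag of about 5 N, which eased on the lower half of the travel.
- **Stop:** It stood upright, roughly 40 mm clear of the lever's pad.
- **Bystanders:** The things on the plate looked unmoved, and so did the green look-alike. I did not check the bench items in the last full pictures.

**What disagreed:** In the top view, the networks mostly took the green and yellow look-alikes for the stop. I relied on the side view and the crops instead.

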